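# Open the safety-cap scrap tub and bin the reject sleeve

### The job

Open the scrap tub by pressing its safety cap down hard while turning it anticlockwise, lift the cap off and set it in the steel dish, open side down. Then drop the reject sleeve, the plain one with no collar, into the tub. Leave the two good sleeves standing where they are.

Things in the scene. Friction and masses are not known exactly. Their poses are not given: they have to be found in the camera images.
- tub: White plastic scrap tub, 90 mm in diameter, on a steel plate (120 mm square, 8 mm thick) bolted to the bench: it cannot move. Origin: on its axis at bench level; z up. Its shoulder is 90 mm above the bench; above it rises a neck 44 mm in outer diameter, 55 mm over its three bayonet hooks. Yaw is random.
- tub_mouth (a point): Centre of the tub's round mouth, at the neck's rim, 126 mm above the bench; hidden under the cap at first. The mouth is 37 mm wide and the well below it is equally wide, its floor 50 mm above the bench.
- cap_mid (a point): Grey ribbed safety cap, locked on the tub at first: round, 65 mm in diameter, 36 mm tall, 50 g, hollow below. The point is its centre, 18 mm below its top; z points to its closed top. Its lower edge starts 106 mm above the bench. To open: push down at least 6 mm, turn it anticlockwise (from above) by 45 to 80 degrees while held down, let it up, lift; it clears the neck once raised 20 mm.
- collar (a joint): Black spring collar, 67 mm in diameter, round the tub's neck under the cap's lower edge. Value: metres pressed down, 0 at rest (top 106 mm above the bench), 0.009 at its stop. It resists with 8 N at first, 14 N at 6 mm, 16 N at the stop. Unpressed, the cap turns only about 3 degrees either way and cannot be lifted; when pressed it meets a stop after turning about 82 degrees.
- dish_floor (a point): Round flat steel dish, fixed on the bench, 164 mm across its rim, 20 mm high, flat floor 140 mm wide. The point is the centre of its inner floor, 4 mm above the bench.
- reject_mid (a point): The reject sleeve: plain steel tube standing upright on the bench, 26 mm in outer diameter over its whole 70 mm height, bore 18 mm, 140 g, no collar. The point is its centre, half-way up; z along its axis.
- good_a_mid (a point): A good sleeve: steel tube standing upright, 70 mm tall, 26 mm in diameter with a collar 38 mm in diameter round its top 16 mm. The point is its centre, half-way up. Not to be moved.
- good_b_mid (a point): The other good sleeve, identical to the first. The point is its centre, half-way up. Not to be moved.
Things that resemble listed ones, but are neither listed nor needed, are in the scene too. Leave any black or orange look-alike of the part that bears dish_floor alone.

How it is judged:
On the way, in this order (a step that is already met when the one before it is completed fails the run):
1. the cap is pressed down while still on the tub (collar down by more than 5 mm) (value of joint collar above 0.005 m and horizontal distance between cap_mid and tub below 0.01 m), for 0.1 s.
2. the cap is lifted clear of the neck (z of cap_mid in the frame of tub above 0.146 m), for 0.1 s.
At the end, for the whole second after the job is handed in: The cap lies flat in the dish, open side down (centre within 50 mm of the dish's centre, less than 24 mm above its floor, tilted less than 0.15 rad), and the plain sleeve is down inside the tub (centre within 18 mm of the tub's axis and 50 to 95 mm above the bench) (horizontal distance between cap_mid and dish_floor below 0.05 m and z of cap_mid in the frame of dish_floor below 0.024 m and angle between cap_mid's own z axis and vertical below 0.15 rad and horizontal distance between reject_mid and tub below 0.018 m and z of reject_mid in the frame of tub between 0.05 and 0.095 m); the robot touches nothing.
It fails at once if a good sleeve is moved by more than 20 mm or knocked over (distance of any of good_a_mid, good_b_mid from where it was at the start of the episode above 0.02 m).
It also fails if it takes over 64 s, if anything falls off the work surface, if the arm or the gripper's body presses on something with over 40 N, if the wrist force passes 120 N, or if a joint passes its speed limit or range.

### The arm

A 6-joint arm with a two-finger parallel gripper is mounted at the origin on the work surface. World frame = base frame: x ahead of the robot, y to its left, z up, the work surface at z = 0. Lengths are in m, angles in rad, forces in N, time in s.
With the tool pointing down it reaches from about 0.4 to 0.925 m from the base axis. Payload 3.4 kg.
Tool frame: the origin (TCP) lies at the very end of the fingers, on their centre line; the grasp point (between the pads) lies 19 mm behind it; z points along the fingers, y is the line along which they close (so a half turn about z gives the same grasp; the last joint's range is limited). The gripper opens to 85 mm and grips with 20 to 120 N. Pads are 22 mm wide; open, the fingers measure 114 mm over their backs; the gripper's body (76 mm by 85 mm) begins 54 mm behind the grasp point. The pads swing forward as they close: fully open they stand 13 mm farther back than shut.
Start: joints at [1.123, 0.307, 1.506, -0, 1.328, -0.073], TCP at [0.211, 0.535, 0.231] pointing down, gripper open.
Joint ranges: [-3.12, 3.12], [-1.05, 2.28], [0.14, 2.33], [-1.42, 4.57], [0.1, 2.73], [-2.68, 2.68]. Speed limits (rad/s): [2.57, 2.57, 3.14, 3.14, 3.14, 3.14].

### API

Orientations are given as [roll, pitch, yaw] about the fixed x, y, z axes, in that order (R = Rz(yaw) Ry(pitch) Rx(roll)).
In Python, from station import arm gives the robot as it stands.
- The arm moves only by the tool apply_moves, never from a script. Its arguments are lists of equal length, an entry for each row: "gripper": the opening, from -1 (shut) to 1 (fully open), so that 0 is half open; "slide": the shift along the tool's x, y, z in cm, a list of three; "dr": the turn, a rotation vector about the tool's x, y, z in rad, a list of three. A call has 1 to 8 rows; each row is the pose to reach, as a shift and turn from the pose commanded when the call began, along the tool's axes at that moment; what a row does not reach only later rows make up. A row lasts 1/12 s, in which the tool goes at most 41.7 mm and 7.16 degrees, less where a joint would pass 70% of its speed; a pose out of reach is approached as far as the arm can. A call with a gripper value outside its range is refused whole. The fingers move at their own pace and stop on an object; "force" is the grip in N (left out, the last holds). Time passes only in rows, so rows that repeat a pose let the fingers close. It gives the time, the measured TCP pose, the force, the opening and the grip force at its end, in the units of the state.
- arm.get_state(): the state, without advancing time (a new reading comes with each control period).
- arm.read_camera(name): name is "scene" or "top" or "wrist"; returns (picture, depth): 400x640x3 uint8, red, green, blue; 400x640 float32, m along the optical axis (not along the pixel's ray), 0 where there is no reading.
- arm.camera_model(name): a dict with "K" (3x3 intrinsics, pixels), "D" ([k1, k2, p1, p2, k3] as OpenCV has them; the pictures are not rectified), "rvec" (rotation vector, rad) and "tvec" (3), from world to camera coordinates, as OpenCV has them. Camera axes: x right, y down, z forward; pixel columns grow to the right and rows downward; lengths in m; the calibration is good to about 2 mm. A picture is of the moment at which its call begins: read the wrist's pose just before it. camera_model takes no time and is no camera call; for the wrist camera it gives the pose at the moment of the call.
- arm.job_done(): hands the job in; it is judged then, once.
The state is a dict: "time": time; "qpos": joint angles; "joint_vel": joint speeds; "joint_efforts": joint torques, N m; "ee_pos": TCP position; "tool_rot": TCP orientation; "contact_force": force on the tool from outside, world axes, zero at the start; "moment": the same for the moment, N m; "finger_gap": opening from 0.0 (shut) to 1.0 (fully open); "gripper_force": force on a finger pad.
Only numpy, scipy, OpenCV 4.12 (cv2) and the standard library are available. Lean on these libraries where they do the work, as an engineer would, in place of code of your own. Each camera call takes 0.05 s, during which the arm holds its last target. There are 200 camera calls.

## Working session

There is one attempt and no reset: what is moved stays moved. The work goes in short steps, Python scripts to look and compute and a tool call to move; the robot and the scene stay as the last step left them, time stands still between calls to the robot, and variables do not carry over. Pictures are saved under pics/ and viewed, at most 10 in all, crops included, and the job is handed in when it is done.

Besides the shell and the picture viewer there is one more tool, called after "Emit:" by a JSON object that holds its "op" and its "data". apply_moves: Moves the arm, as the interface text tells. Its arguments: {"type":"object","properties":{"gripper":{"type":"array","items":{"type":"number"}},"slide":{"type":"array","items":{"type":"array","items":{"type":"number"}}},"dr":{"type":"array","items":{"type":"array","items":{"type":"number"}}},"force":{"type":"number"}},"required":["gripper","slide","dr"]}

```bash
mkdir -p pics; ls
cat > h.py <<'E'
import numpy as np, cv2
from station import arm
def grab(n):
    m=arm.camera_model(n); p,d=arm.read_camera(n); return m,p,d
def world(m,d):
    K=np.array(m["K"]);D=np.array(m["D"]);R=cv2.Rodrigues(np.array(m["rvec"],float))[0];t=np.array(m["tvec"]).ravel()
    h,w=d.shape;uv=np.stack(np.meshgrid(np.arange(w),np.arange(h)),-1).reshape(-1,1,2).astype(float)
    n=cv2.undistortPoints(uv,K,D).reshape(h,w,2)
    P=np.dstack([n*d[...,None],d]); W=(P-t)@R; W[d==0]=np.nan; return W
E
python3 - <<'E'
from h import *
for n in("top","scene"):
    m,p,d=grab(n); np.savez(f"{n}.npz",p=p,d=d,**{k:np.array(v) for k,v in m.items()})
    cv2.imwrite(f"pics/{n}0.png",p[...,::-1])
s=arm.get_state();print(s)
E
```

```text
pics
{'time': 0.1, 'qpos': array([ 1.12253651e+00,  3.07502812e-01,  1.50753582e+00, -1.12612820e-05,
        1.32840141e+00, -7.35012002e-02]), 'joint_vel': array([-0.00079857, -0.00145543, -0.0020393 , -0.00044263,  0.0006964 ,
       -0.00049951]), 'joint_efforts': array([ 1.98509137e-03, -4.58526886e+01, -2.52608836e+01,  7.18438037e-05,
        5.60997854e-03, -2.49819732e-05]), 'ee_pos': array([0.21023423, 0.53451936, 0.23047312]), 'tool_rot': array([-3.13974944e+00, -1.24765833e-04,  2.76683664e+00]), 'contact_force': array([-0.1296041 ,  0.80216159, -0.34089498]), 'moment': array([ 0.00365242, -0.01989965, -0.00178309]), 'gripper_force': 0.0, 'finger_gap': 0.9986172013634599}
```

View pics/top0.png

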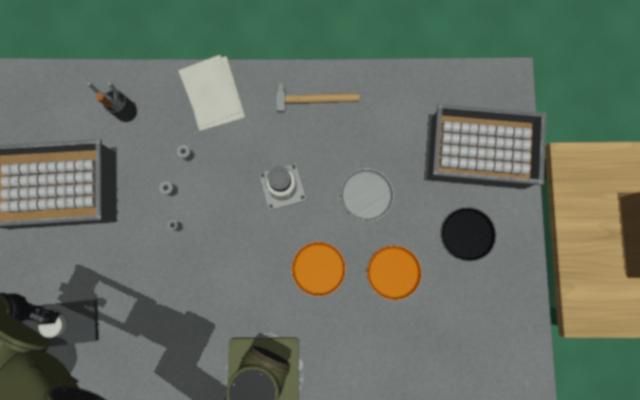

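View pics/scene0.png

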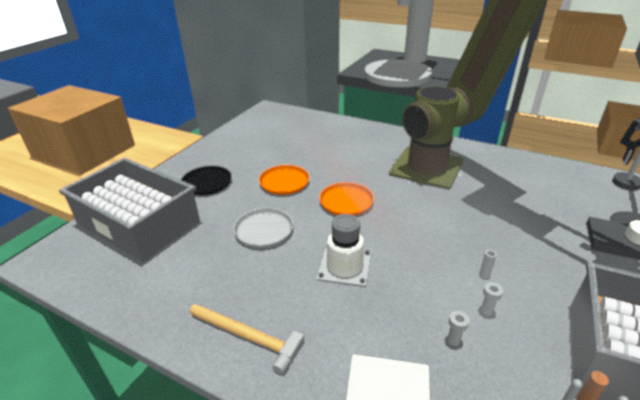

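The top view shows the tub and cap at (281,180), the steel dish at (367,194), and the orange and black look-alikes at (318,268), (394,272) and (468,233). The three sleeves are at (184,152), (167,188) and (174,225). The last one matches the plain sleeve at (488,264) in the scene view: it is narrow with no collar. The other two have collars. Next I'll measure these and enlarge the sleeves.

Run:
```python
from h import *
z={n:np.load(n+".npz") for n in("top","scene")}
W={n:world(z[n],z[n]["d"]) for n in z}
def fit(P,zlo,zhi,c,r):
    q=P.reshape(-1,3);k=(q[:,2]>zlo)&(q[:,2]<zhi)&(np.hypot(q[:,0]-c[0],q[:,1]-c[1])<r);q=q[k]
    if len(q)<5:return len(q)
    (cx,cy),rr=cv2.minEnclosingCircle(q[:,:2].astype(np.float32));return len(q),np.round([cx,cy,rr,*q.mean(0),*q.min(0),*q.max(0)],4)
T=W["top"]
for nm,(u,v) in dict(cap=(281,180),dish=(367,194),s1=(184,152),s2=(167,188),s3=(174,225)).items():
    c=T[v,u];print(nm,c.round(4))
    for n in W:
        if nm=="cap": print(n,fit(W[n],.136,.16,c,.06))
        elif nm=="dish": print(n,'rim',fit(W[n],.012,.03,c,.1),'fl',fit(W[n],.0,.008,c,.06))
        else: print(n,'top',fit(W[n],.064,.08,c,.04),'all',fit(W[n],.02,.08,c,.04))
a=cv2.resize(z["top"]["p"][125:255,130:220,::-1],None,fx=4,fy=4,interpolation=2)
b=cv2.resize(z["scene"]["p"][235:365,430:520,::-1],None,fx=4,fy=4,interpolation=2)
cv2.imwrite("pics/crop.png",np.hstack([a,b]))
for n in z:print(n,np.linalg.norm(z[n]["tvec"]),z[n]["K"][0,0])
```

```text
cap [ 0.548  -0.059   0.1436]
top (391, array([ 0.5542, -0.0537,  0.0333,  0.5532, -0.0533,  0.1419,  0.5222,
       -0.0845,  0.1361,  0.5872, -0.0219,  0.1515]))
scene (429, array([ 0.5611, -0.0496,  0.0337,  0.5634, -0.0483,  0.1416,  0.5275,
       -0.0805,  0.136 ,  0.5934, -0.0173,  0.145 ]))
dish [ 0.5307 -0.3151 -0.0015]
top rim (280, array([ 0.5254, -0.3123,  0.0821,  0.5329, -0.3161,  0.0178,  0.4467,
       -0.3933,  0.0121,  0.6058, -0.2333,  0.027 ])) fl (826, array([ 0.5307, -0.3152,  0.0601,  0.5303, -0.3153,  0.0037,  0.4732,
       -0.3739,  0.    ,  0.5899, -0.2558,  0.008 ]))
scene rim (363, array([ 0.5313, -0.3103,  0.0833,  0.5248, -0.3144,  0.017 ,  0.4481,
       -0.3923,  0.012 ,  0.6122, -0.2285,  0.0235])) fl (915, array([ 0.5307, -0.3151,  0.06  ,  0.5329, -0.314 ,  0.0038,  0.4716,
       -0.375 ,  0.    ,  0.5898, -0.2566,  0.0079]))
s1 [0.6604 0.2486 0.0233]
top top (104, array([0.6529, 0.2402, 0.0195, 0.6521, 0.24  , 0.0697, 0.6336, 0.221 ,
       0.0641, 0.6707, 0.2576, 0.0784])) all (155, array([0.6533, 0.2408, 0.0199, 0.6522, 0.2397, 0.0611, 0.6336, 
[... 728 characters left out ...]
2899, 0.0205, 0.5521, 0.2894, 0.0567, 0.5278, 0.2707,
       0.0203, 0.5674, 0.3088, 0.0734]))
s3 [0.435  0.2722 0.0205]
top top (39, array([0.4298, 0.264 , 0.0134, 0.4296, 0.2645, 0.0691, 0.4176, 0.2526,
       0.0643, 0.4416, 0.2758, 0.0744])) all (101, array([0.4295, 0.2642, 0.0138, 0.4289, 0.2632, 0.0534, 0.4166, 0.2508,
       0.0205, 0.4423, 0.2758, 0.0744]))
scene top (70, array([0.4366, 0.2656, 0.0142, 0.437 , 0.2659, 0.0683, 0.424 , 0.253 ,
       0.0643, 0.4495, 0.2782, 0.0714])) all (258, array([0.4366, 0.2654, 0.0142, 0.4414, 0.2656, 0.0505, 0.424 , 0.2524,
       0.0201, 0.4503, 0.2786, 0.0714]))
top 1.6102986778089856 516.2170782619493
scene 1.4769090726997527 418.1174581016931
```

View pics/crop.png

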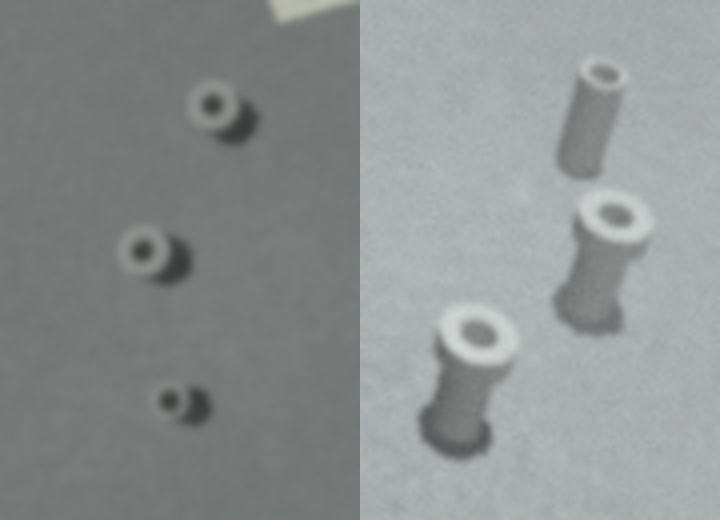

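The crop confirms it. The plain sleeve (top view (174,225), scene view (488,264)) has one diameter over its whole height and measures 27 mm across. The other two have 38 mm collars. The cap sits at about (0.557,-0.052) with its top at 0.142, and the dish at about (0.531,-0.314) with its floor at 0.004; both agree with the given sizes. I'll move over the cap and refine with the wrist camera.

```bash
cat >> h.py <<'E'
from scipy.spatial.transform import Rotation as Ro
def plan(xyz,yaw=None,s=None):
    s=s or arm.get_state();R=Ro.from_euler("xyz",s["tool_rot"])
    T=Ro.from_euler("xyz",[np.pi,0,s["tool_rot"][2] if yaw is None else yaw])
    d=np.array(xyz)-s["ee_pos"]
    print("t",round(s["time"],2),"ee",s["ee_pos"].round(4),"yaw",s["tool_rot"][2].round(3),"q6",s["qpos"][5].round(2),"slide",(R.inv().apply(d)*100).round(2),"dr",(R.inv()*T).as_rotvec().round(3))
E
python3 - <<'E'
from h import *
plan([.5575,-.0515,.27],.88)
E
```

```text
t 0.1 ee [0.2102 0.5345 0.2305] yaw 2.767 q6 -0.07 slide [-53.77 -41.83  -3.88] dr [-1.000e-03  2.000e-03  1.887e+00]
```

Emit:
{"op": "apply_moves", "data": {"gripper": [1,1,1,1,1,1,1,1], "slide": [[-3,-2.3,-0.5],[-6,-4.7,-1],[-9,-7,-1.5],[-12,-9.4,-2],[-15,-11.7,-2.5],[-18,-14,-3],[-21,-16.4,-3.5],[-24,-18.7,-4]], "dr": [[0,0,0.11],[0,0,0.22],[0,0,0.33],[0,0,0.44],[0,0,0.55],[0,0,0.66],[0,0,0.77],[0,0,0.88]], "force": 100}}

```text
time: 0.77
ee_pos: [0.3655, 0.2713, 0.2713]
tool_rot: [-3.141, 0.0, 1.882]
contact_force: [0.4, 0.7, -0.9]
finger_gap: 1.002
gripper_force: 0.0
```

Run:
```python
from h import *
plan([.5575,-.0515,.27],.88)
```

```text
t 0.77 ee [0.3655 0.2713 0.2713] yaw 1.882 q6 0.23 slide [-36.6    8.4    0.13] dr [-0.000e+00  1.000e-03  1.002e+00]
```

Emit:
{"op": "apply_moves", "data": {"gripper": [1,1,1,1,1,1,1,1], "slide": [[-3.8,0.9,0],[-7.6,1.8,0],[-11.4,2.6,0],[-15.2,3.5,0],[-19,4.4,0],[-22.8,5.2,0],[-26.6,6.1,0],[-30,7,0]], "dr": [[0,0,0.11],[0,0,0.22],[0,0,0.33],[0,0,0.44],[0,0,0.55],[0,0,0.66],[0,0,0.77],[0,0,0.88]]}}

```text
time: 1.43
ee_pos: [0.5256, 0.0075, 0.2709]
tool_rot: [-3.141, 0.001, 1.0]
contact_force: [0.9, -0.1, -0.2]
finger_gap: 0.995
gripper_force: 0.0
```

Run:
```python
from h import *
plan([.5575,-.0515,.27],.88)
m,p,d=grab("wrist");cv2.imwrite("pics/w1.png",p[...,::-1]);np.savez("w1.npz",p=p,d=d,**m)
W=world(m,d);k=(W[...,2]>.137)&(W[...,2]<.146)&(np.hypot(W[...,0]-.5575,W[...,1]+.0515)<.06)
q=W[k];print(k.sum(),q.min(0),q.max(0),cv2.minEnclosingCircle(q[:,:2].astype(np.float32)),np.median(q[:,2]),d.max())
```

```text
t 1.43 ee [0.5256 0.0075 0.2709] yaw 1.0 q6 0.5 slide [-3.24  5.87  0.09] dr [-0.     0.001  0.12 ]
3997 [ 0.52554418 -0.0842371   0.13701928] [ 0.59076789 -0.01822605  0.14567764] ((0.5582970380783081, -0.05118845775723457), 0.033238861709833145) 0.1425256073317684 0.546356
```

View pics/w1.png

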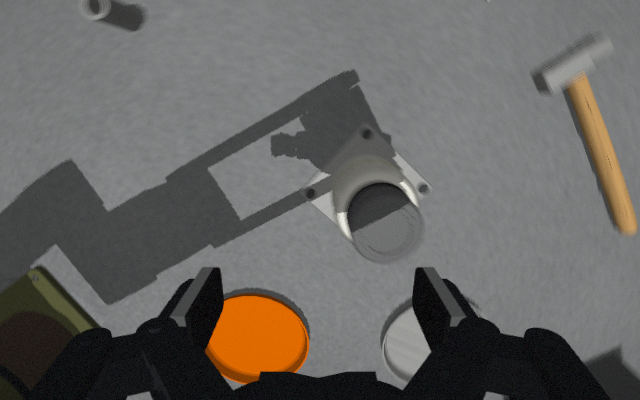

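The wrist picture shows the cap at about (385,222) in the middle of the tub. The fit puts its centre at (0.5583,-0.0512) with radius 33 mm and top 0.1425, which matches the given sizes. Moving above it.

Emit:
{"op": "apply_moves", "data": {"gripper": [1,1,1,1,1,1,1,1], "slide": [[-1.5,3,0],[-3.17,5.92,0],[-3.17,5.92,2],[-3.17,5.92,4],[-3.17,5.92,6],[-3.17,5.92,8],[-3.17,5.92,10],[-3.17,5.92,10]], "dr": [[0,0,0.06],[0,0,0.12],[0,0,0.12],[0,0,0.12],[0,0,0.12],[0,0,0.12],[0,0,0.12],[0,0,0.12]]}}

```text
time: 2.15
ee_pos: [0.5547, -0.0479, 0.1669]
tool_rot: [-3.134, 0.005, 0.887]
contact_force: [-0.4, 0.3, -0.2]
finger_gap: 1.003
gripper_force: 0.0
```

Run:
```python
from h import *
plan([.5583,-.0512,.110],.88)
```

```text
t 2.15 ee [ 0.5547 -0.0479  0.1669] yaw 0.887 q6 0.52 slide [-0.    0.53  5.69] dr [-0.008  0.005  0.007]
```

Emit:
{"op": "apply_moves", "data": {"gripper": [1,1], "slide": [[0,0,0],[0,0,0]], "dr": [[0,0,0],[0,0,0]]}}

```text
time: 2.32
ee_pos: [0.5588, -0.0486, 0.172]
tool_rot: [3.141, -0.0, 0.887]
contact_force: [-0.6, 0.5, 0.6]
finger_gap: 0.999
gripper_force: 0.0
```

Run:
```python
from h import *
plan([.5583,-.0512,.110],.88); s=arm.get_state();print(s["qpos"],s["tool_rot"])
m,p,d=grab("wrist")
W=world(m,d);k=(W[...,2]>.137)&(W[...,2]<.148)&(np.hypot(W[...,0]-.5575,W[...,1]+.0515)<.05)
q=W[k];print(k.sum(),q.min(0),q.max(0),cv2.minEnclosingCircle(q[:,:2].astype(np.float32)),np.median(q[:,2]))
```

```text
t 2.32 ee [ 0.5588 -0.0486  0.172 ] yaw 0.887 q6 0.52 slide [-0.24  0.13  6.2 ] dr [ 0.001 -0.     0.007]
[-1.62012069e-01  3.38547396e-01  1.62046603e+00  2.37725395e-05
  1.18173226e+00  5.21640768e-01] [ 3.14086930e+00 -4.41122927e-04  8.87134641e-01]
9386 [ 0.52556384 -0.0844019   0.13702364] [ 0.59130218 -0.01819547  0.1453661 ] ((0.5582798719406128, -0.05134604498744011), 0.03333969786763191) 0.14249935923840945
```

Emit:
{"op": "apply_moves", "data": {"gripper": [1,1,1,1,1,1,1,1], "slide": [[-0.24,0.13,0.5],[-0.24,0.13,1.5],[-0.24,0.13,2.5],[-0.24,0.13,3.5],[-0.24,0.13,4.5],[-0.24,0.13,5.5],[-0.24,0.13,6.3],[-0.24,0.13,6.3]], "dr": [[0,0,0],[0,0,0],[0,0,0],[0,0,0],[0,0,0],[0,0,0],[0,0,0],[0,0,0]]}}

```text
time: 3.03
ee_pos: [0.5561, -0.051, 0.1058]
tool_rot: [-3.138, 0.002, 0.887]
contact_force: [-0.1, -0.5, -0.3]
finger_gap: 1.002
gripper_force: 0.0
```

Emit:
{"op": "apply_moves", "data": {"gripper": [-1,-1,-1,-1,-1,-1,-1,-1], "slide": [[0,0,0],[0,0,0],[0,0,0],[0,0,0],[0,0,0],[0,0,0],[0,0,0],[0,0,0]], "dr": [[0,0,0],[0,0,0],[0,0,0],[0,0,0],[0,0,0],[0,0,0],[0,0,0],[0,0,0]], "force": 110}}

```text
time: 3.7
ee_pos: [0.5582, -0.0514, 0.1093]
tool_rot: [3.14, -0.001, 0.887]
contact_force: [-1.3, -0.2, 6.5]
finger_gap: 0.743
gripper_force: 120.1
```

Emit:
{"op": "apply_moves", "data": {"gripper": [-1,-1,-1,-1,-1,-1,-1,-1], "slide": [[0,0,0.15],[0,0,0.3],[0,0,0.45],[0,0,0.6],[0,0,0.75],[0,0,0.85],[0,0,0.85],[0,0,0.85]], "dr": [[0,0,0],[0,0,0],[0,0,0],[0,0,0],[0,0,0],[0,0,0],[0,0,0],[0,0,0]]}}

```text
time: 4.37
ee_pos: [0.5582, -0.0513, 0.1018]
tool_rot: [3.14, -0.001, 0.887]
contact_force: [-3.9, 0.9, 13.4]
finger_gap: 0.738
gripper_force: 121.0
```

Run:
```python
from h import *
plan([.5583,-.0512,.110]); m,p,d=grab("wrist")
W=world(m,d);k=(W[...,2]>.125)&(W[...,2]<.148)&(np.hypot(W[...,0]-.5583,W[...,1]+.0512)<.025)
q=W[k];print(k.sum(),np.median(q[:,2]))
```

```text
t 4.37 ee [ 0.5582 -0.0513  0.1018] yaw 0.887 q6 0.52 slide [ 0.01 -0.   -0.82] dr [ 0.002 -0.001 -0.   ]
11002 0.13526328333631865
```

The cap is down 7.2 mm. Now I'll turn it anticlockwise, which is negative about tool z, with a little more push.

Emit:
{"op": "apply_moves", "data": {"gripper": [-1,-1,-1,-1,-1,-1,-1,-1], "slide": [[0,0,0.1],[0,0,0.1],[0,0,0.1],[0,0,0.1],[0,0,0.1],[0,0,0.1],[0,0,0.1],[0,0,0.1]], "dr": [[0,0,0],[0,0,-0.08],[0,0,-0.16],[0,0,-0.24],[0,0,-0.32],[0,0,-0.4],[0,0,-0.48],[0,0,-0.56]]}}

```text
time: 5.08
ee_pos: [0.5599, -0.0514, 0.1015]
tool_rot: [3.136, -0.0, 1.45]
contact_force: [-0.4, 1.6, 13.9]
finger_gap: 0.737
gripper_force: 121.0
```

Emit:
{"op": "apply_moves", "data": {"gripper": [-1,-1,-1,-1,-1,-1,-1,-1], "slide": [[0,0,0],[0,0,0],[0,0,0],[0,0,0],[0,0,0],[0,0,0],[0,0,0],[0,0,0]], "dr": [[0,0,-0.09],[0,0,-0.18],[0,0,-0.27],[0,0,-0.36],[0,0,-0.45],[0,0,-0.54],[0,0,-0.58],[0,0,-0.58]]}}

```text
time: 5.75
ee_pos: [0.5598, -0.0514, 0.1014]
tool_rot: [3.137, 0.003, 2.029]
contact_force: [-2.2, 1.5, 14.3]
finger_gap: 0.737
gripper_force: 121.1
```

Run:
```python
from h import *
plan([.5583,-.0512,.110]); print(arm.get_state()["moment"],arm.get_state()["contact_force"]);m,p,d=grab("wrist")
W=world(m,d);k=(W[...,2]>.125)&(W[...,2]<.148)&(np.hypot(W[...,0]-.5583,W[...,1]+.0512)<.025)
q=W[k];print(k.sum(),np.median(q[:,2]))
```

```text
t 5.75 ee [ 0.5598 -0.0514  0.1014] yaw 2.029 q6 -0.62 slide [ 0.09 -0.12 -0.86] dr [0.004 0.003 0.   ]
[0.09731182 0.58469489 0.11839825] [-2.19479652  1.46862277 14.3355351 ]
11088 0.13489073765182324
```

Emit:
{"op": "apply_moves", "data": {"gripper": [-1,-1,-1,-1,-1,-1,-1,-1], "slide": [[0,0,-0.2],[0,0,-0.4],[0,0,-0.6],[0,0,-0.8],[0,0,-1],[0,0,-1.2],[0,0,-1.4],[0,0,-1.5]], "dr": [[0,0,0],[0,0,0],[0,0,0],[0,0,0],[0,0,0],[0,0,0],[0,0,0],[0,0,0]]}}

```text
time: 6.47
ee_pos: [0.5575, -0.0513, 0.1137]
tool_rot: [-3.141, -0.0, 2.027]
contact_force: [-0.4, -0.6, -0.7]
finger_gap: 0.742
gripper_force: 120.0
```

The cap is free: only its weight is left on the tool. Lifting it.

Emit:
{"op": "apply_moves", "data": {"gripper": [-1,-1,-1,-1,-1,-1,-1,-1], "slide": [[0,0,-1],[0,0,-2],[0,0,-3],[0,0,-4.5],[0,0,-6],[0,0,-7.5],[0,0,-9],[0,0,-9]], "dr": [[0,0,0],[0,0,0],[0,0,0],[0,0,0],[0,0,0],[0,0,0],[0,0,0],[0,0,0]]}}

```text
time: 7.13
ee_pos: [0.5602, -0.0517, 0.2081]
tool_rot: [3.135, 0.005, 2.027]
contact_force: [0.1, -0.2, 0.4]
finger_gap: 0.738
gripper_force: 120.1
```

Run:
```python
from h import *
plan([.5307,-.313,.205]); m,p,d=grab("wrist");cv2.imwrite("pics/w2.png",p[...,::-1])
W=world(m,d);k=(W[...,2]>.225)&(W[...,2]<.26)&(np.hypot(W[...,0]-.5583,W[...,1]+.0512)<.025)
q=W[k];print(k.sum(),np.median(q[:,2]))
z=W[...,2]
for lo,hi in((.120,.132),(.085,.095)):
    k=(z>lo)&(z<hi);q=W[k][:,:2];q=q[np.hypot(q[:,0]-.5583,q[:,1]+.0512)<.06];print(len(q),cv2.minEnclosingCircle(q.astype(np.float32)) if len(q)>5 else '')
```

```text
t 7.13 ee [ 0.5602 -0.0517  0.2081] yaw 2.027 q6 -0.62 slide [-22.16 -14.16   0.32] dr [0.006 0.005 0.   ]
11149 0.24144703190931663
556 ((0.5574302673339844, -0.05041613429784775), 0.021954311057925224)
2586 ((0.5579750537872314, -0.05135638639330864), 0.045020051300525665)
```

View pics/w2.png

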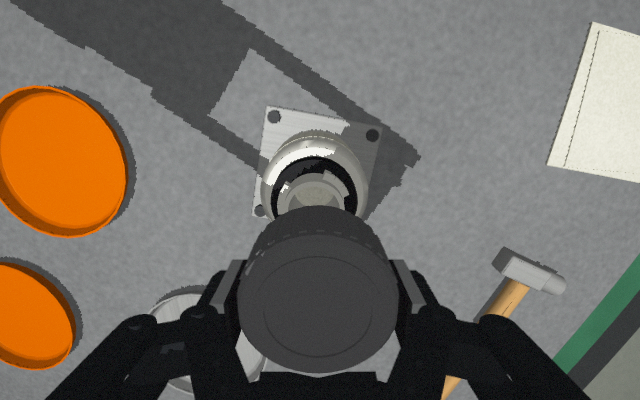

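The cap is held at (318,305) and the open neck shows at (316,190). The tub axis refines to (0.558,-0.0514). Carrying the cap to the dish at (0.529,-0.312).

Emit:
{"op": "apply_moves", "data": {"gripper": [-1,-1,-1,-1,-1,-1,-1,-1], "slide": [[-2,-1.3,0],[-5,-3.2,0],[-8.5,-5.5,0],[-12,-7.8,0],[-15.5,-10,0],[-18.5,-12,0],[-21,-13.6,0],[-22,-14.2,0]], "dr": [[0,0,0],[0,0,0],[0,0,0],[0,0,0],[0,0,0],[0,0,0],[0,0,0],[0,0,0]]}}

```text
time: 7.85
ee_pos: [0.526, -0.3156, 0.2028]
tool_rot: [-3.14, 0.001, 2.023]
contact_force: [1.5, -0.5, -0.4]
finger_gap: 0.737
gripper_force: 120.1
```

Emit:
{"op": "apply_moves", "data": {"gripper": [-1,-1,-1,-1,-1,-1,-1,-1], "slide": [[0,0,1.5],[0,0,4],[0,0,6.5],[0,0,9],[0,0,11.5],[0,0,13.5],[0,0,14.5],[0,0,14.5]], "dr": [[0,0,0],[0,0,0],[0,0,0],[0,0,0],[0,0,0],[0,0,0],[0,0,0],[0,0,0]]}}

```text
time: 8.52
ee_pos: [0.5251, -0.3093, 0.0557]
tool_rot: [-3.139, -0.006, 2.027]
contact_force: [-0.8, -0.5, -0.7]
finger_gap: 0.736
gripper_force: 120.1
```

Emit:
{"op": "apply_moves", "data": {"gripper": [-1], "slide": [[0,0,0]], "dr": [[0,0,0]]}}

```text
time: 8.6
ee_pos: [0.527, -0.3108, 0.0584]
tool_rot: [-3.141, -0.001, 2.027]
contact_force: [0.3, 0.7, 0.8]
finger_gap: 0.74
gripper_force: 120.1
```

Run:
```python
from h import *
plan([.529,-.312,.009]);s=arm.get_state(); m,p,d=grab("wrist")
W=world(m,d);k=(np.hypot(W[...,0]-s["ee_pos"][0],W[...,1]-s["ee_pos"][1])<.02)
print(k.sum(),np.median(W[k][:,2]))
z=W[...,2]
k=(z>.013)&(z<.025);q=W[k][:,:2];q=q[np.hypot(q[:,0]-.529,q[:,1]+.312)<.095];print(len(q),q.min(0),q.max(0),cv2.minEnclosingCircle(q.astype(np.float32)))
```

```text
t 8.6 ee [ 0.527  -0.3108  0.0584] yaw 2.027 q6 -1.06 slide [-0.2   0.13  4.94] dr [-0.001 -0.001  0.   ]
10444 0.09185772563137913
5763 [ 0.44805724 -0.37375634] [ 0.61158026 -0.22993657] ((0.5298140645027161, -0.3114722669124603), 0.08209551125764847)
```

Emit:
{"op": "apply_moves", "data": {"gripper": [-1,-1,-1,-1,-1,-1,-1,-1], "slide": [[-0.2,0.15,0.8],[-0.2,0.15,1.6],[-0.2,0.15,2.4],[-0.2,0.15,3.2],[-0.2,0.15,4],[-0.2,0.15,4.6],[-0.2,0.15,4.9],[-0.2,0.15,4.9]], "dr": [[0,0,0],[0,0,0],[0,0,0],[0,0,0],[0,0,0],[0,0,0],[0,0,0],[0,0,0]]}}

```text
time: 9.32
ee_pos: [0.5286, -0.3121, 0.0086]
tool_rot: [-3.14, -0.002, 2.027]
contact_force: [-0.8, -0.4, -0.4]
finger_gap: 0.74
gripper_force: 120.1
```

Emit:
{"op": "apply_moves", "data": {"gripper": [-1,-1,-1,-1], "slide": [[0,0,0.05],[0,0,0.1],[0,0,0.15],[0,0,0.15]], "dr": [[0,0,0],[0,0,0],[0,0,0],[0,0,0]]}}

```text
time: 9.65
ee_pos: [0.5296, -0.3127, 0.0086]
tool_rot: [3.141, 0.001, 2.027]
contact_force: [-0.2, 0.5, -0.1]
finger_gap: 0.742
gripper_force: 120.1
```

Release a couple of mm above the floor, then rise.

Emit:
{"op": "apply_moves", "data": {"gripper": [0.8,0.8,0.8,0.8,0.8,0.8], "slide": [[0,0,0.1],[0,0,0.1],[0,0,0.1],[0,0,0.1],[0,0,0.1],[0,0,0.1]], "dr": [[0,0,0],[0,0,0],[0,0,0],[0,0,0],[0,0,0],[0,0,0]]}}

```text
time: 10.15
ee_pos: [0.5294, -0.3125, 0.0074]
tool_rot: [3.142, 0.0, 2.027]
contact_force: [0.0, 0.1, -0.3]
finger_gap: 0.901
gripper_force: 0.0
```

Emit:
{"op": "apply_moves", "data": {"gripper": [0.8,0.8,0.8,0.8,0.8,0.8,0.8,0.8], "slide": [[0,0,-1],[0,0,-3],[0,0,-6],[0,0,-9],[0,0,-12],[0,0,-15],[0,0,-18],[0,0,-20]], "dr": [[0,0,0],[0,0,0],[0,0,0],[0,0,0],[0,0,0],[0,0,0],[0,0,0],[0,0,0]]}}

```text
time: 10.82
ee_pos: [0.5302, -0.313, 0.2116]
tool_rot: [3.139, 0.004, 2.027]
contact_force: [0.2, -0.9, 0.8]
finger_gap: 0.901
gripper_force: 0.0
```

Run:
```python
from h import *
plan([.433,.265,.21],2.6);m,p,d=grab("wrist");cv2.imwrite("pics/w3.png",p[...,::-1])
W=world(m,d);z=W[...,2];k=(z>.033)&(z<.05)&(np.hypot(W[...,0]-.53,W[...,1]+.312)<.05)
q=W[k];print(k.sum(),cv2.minEnclosingCircle(q[:,:2].astype(np.float32)),np.percentile(q[:,2],[5,50,95]))
A=np.c_[q[:,:2],np.ones(len(q))];print(np.linalg.lstsq(A,q[:,2],rcond=None)[0])
```

```text
t 10.82 ee [ 0.5302 -0.313   0.2116] yaw 2.027 q6 -1.06 slide [ 5.618e+01  1.673e+01 -3.000e-02] dr [ 0.001  0.005 -0.573]
3476 ((0.5299931168556213, -0.3124648332595825), 0.033181991428136826) [0.03869322 0.04050064 0.04210453]
[ 0.00763877 -0.01110117  0.03292955]
```

The cap lies flat and centred in the dish: its top is at 0.0405 and its centre about 1 mm off the dish's centre. On to the reject sleeve.

Emit:
{"op": "apply_moves", "data": {"gripper": [0.5,0.5,0.5,0.5,0.5,0.5,0.5,0.5], "slide": [[2,0.6,0],[5.5,1.6,0],[9,2.7,0],[12.7,3.8,0],[16.4,4.9,0],[20.1,6,0],[23.8,7.1,0],[27,8,0]], "dr": [[0,0,-0.05],[0,0,-0.1],[0,0,-0.15],[0,0,-0.2],[0,0,-0.25],[0,0,-0.3],[0,0,-0.35],[0,0,-0.4]]}}

```text
time: 11.53
ee_pos: [0.4811, -0.0326, 0.2078]
tool_rot: [3.141, -0.0, 2.429]
contact_force: [0.1, -0.1, 1.2]
finger_gap: 0.745
gripper_force: 0.0
```

Run:
```python
from h import *
plan([.433,.265,.21],2.6)
```

```text
t 11.53 ee [ 0.4811 -0.0326  0.2078] yaw 2.429 q6 -1.01 slide [23.1  19.38 -0.2 ] dr [ 0.001 -0.    -0.171]
```

Emit:
{"op": "apply_moves", "data": {"gripper": [0.5,0.5,0.5,0.5,0.5,0.5,0.5,0.5], "slide": [[2.7,2.3,0],[5.7,4.8,0],[8.8,7.4,0],[12,10,0],[15,12.6,0],[18,15.2,0],[20.5,17.2,0],[22,18.5,0]], "dr": [[0,0,-0.02],[0,0,-0.04],[0,0,-0.06],[0,0,-0.08],[0,0,-0.1],[0,0,-0.12],[0,0,-0.14],[0,0,-0.17]]}}

```text
time: 12.2
ee_pos: [0.4363, 0.2523, 0.208]
tool_rot: [3.14, -0.0, 2.6]
contact_force: [0.4, 0.2, 0.2]
finger_gap: 0.753
gripper_force: 0.0
```

Emit:
{"op": "apply_moves", "data": {"gripper": [0.5,0.5], "slide": [[0,0,0],[0,0,0]], "dr": [[0,0,0],[0,0,0]]}}

```text
time: 12.37
ee_pos: [0.437, 0.2497, 0.2076]
tool_rot: [-3.141, 0.001, 2.599]
contact_force: [-0.7, 0.3, -0.7]
finger_gap: 0.75
gripper_force: 0.0
```

Run:
```python
from h import *
m,p,d=grab("wrist");cv2.imwrite("pics/w4.png",p[...,::-1])
W=world(m,d);z=W[...,2]
for c in((.433,.265),(.545,.288),(.655,.241)):
    k=(z>.064)&(z<.078)&(np.hypot(W[...,0]-c[0],W[...,1]-c[1])<.04)
    q=W[k]
    if len(q)>5: print(k.sum(),cv2.minEnclosingCircle(q[:,:2].astype(np.float32)),q.min(0),q.max(0),np.median(q[:,2]))
    if c[0]==.433:
        (x,y),r=cv2.minEnclosingCircle(q[:,:2].astype(np.float32));plan([x,y,.1])
```

```text
449 ((0.4336163401603699, 0.2649069130420685), 0.013275298289954662) [0.42036034 0.25208847 0.06402824] [0.44627256 0.2777725  0.07240463] 0.07024756924860802
t 12.42 ee [0.4371 0.2488 0.2075] yaw 2.598 q6 -0.59 slide [ 1.14  1.21 10.75] dr [-0.001  0.    -0.   ]
610 ((0.5438933372497559, 0.2893051505088806), 0.01909736543893814) [0.52489908 0.27463677 0.06401436] [0.56197616 0.30733628 0.07223013] 0.07026382074166068
```

View pics/w4.png

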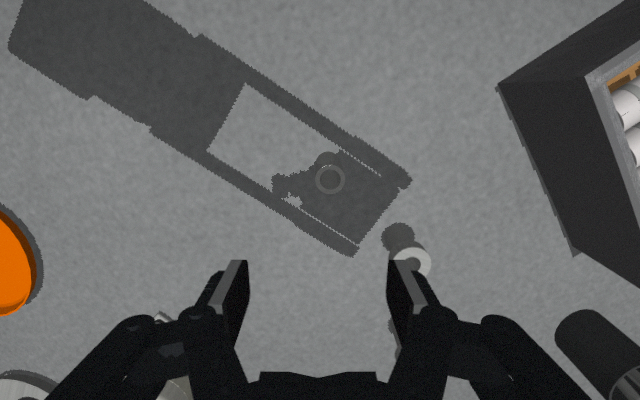

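The plain sleeve is at (330,179); it fits as a 26.5 mm circle at (0.4336,0.2649) with its top at 0.070. The good sleeve at (412,262) is 113 mm from it. Centring and descending.

Emit:
{"op": "apply_moves", "data": {"gripper": [0.5,0.5,0.5,0.5,0.5,0.5,0.5,0.5], "slide": [[0.6,0.6,0],[1.14,1.2,1],[1.14,1.2,3],[1.14,1.2,5],[1.14,1.2,7],[1.14,1.2,9],[1.14,1.2,10.5],[1.14,1.2,10.5]], "dr": [[0,0,0],[0,0,0],[0,0,0],[0,0,0],[0,0,0],[0,0,0],[0,0,0],[0,0,0]]}}

```text
time: 13.08
ee_pos: [0.4314, 0.2635, 0.0989]
tool_rot: [-3.136, -0.004, 2.595]
contact_force: [-0.9, 0.2, 0.2]
finger_gap: 0.749
gripper_force: 0.0
```

Emit:
{"op": "apply_moves", "data": {"gripper": [0.5,0.5,0.5], "slide": [[0,0,0],[0,0,0],[0,0,0]], "dr": [[0,0,0],[0,0,0],[0,0,0]]}}

```text
time: 13.33
ee_pos: [0.4348, 0.2655, 0.1033]
tool_rot: [3.14, 0.001, 2.596]
contact_force: [-0.5, 0.7, 0.5]
finger_gap: 0.748
gripper_force: 0.0
```

Run:
```python
from h import *
plan([.4336,.2649,.040])
```

```text
t 13.33 ee [0.4348 0.2655 0.1033] yaw 2.596 q6 -0.56 slide [ 0.08 -0.13  6.33] dr [0.002 0.001 0.   ]
```

Emit:
{"op": "apply_moves", "data": {"gripper": [0.5,0.5,0.5,0.5,0.5,0.5,0.5,0.5], "slide": [[0.1,-0.1,1],[0.1,-0.1,2],[0.1,-0.1,3],[0.1,-0.1,4],[0.1,-0.1,5],[0.1,-0.1,6],[0.1,-0.1,6.3],[0.1,-0.1,6.3]], "dr": [[0,0,0],[0,0,0],[0,0,0],[0,0,0],[0,0,0],[0,0,0],[0,0,0],[0,0,0]]}}

```text
time: 14.0
ee_pos: [0.4316, 0.2644, 0.0379]
tool_rot: [-3.139, -0.002, 2.597]
contact_force: [0.5, -0.0, 0.4]
finger_gap: 0.746
gripper_force: 0.0
```

Emit:
{"op": "apply_moves", "data": {"gripper": [-1,-1,-1,-1,-1,-1,-1,-1], "slide": [[0,0,0],[0,0,0],[0,0,0],[0,0,0],[0,0,0],[0,0,0],[0,0,0],[0,0,0]], "dr": [[0,0,0],[0,0,0],[0,0,0],[0,0,0],[0,0,0],[0,0,0],[0,0,0],[0,0,0]], "force": 60}}

```text
time: 14.67
ee_pos: [0.4329, 0.2651, 0.0399]
tool_rot: [3.14, 0.001, 2.597]
contact_force: [-0.1, -0.7, 4.9]
finger_gap: 0.286
gripper_force: 58.8
```

Emit:
{"op": "apply_moves", "data": {"gripper": [-1,-1,-1,-1,-1,-1,-1,-1], "slide": [[0,0,-0.5],[0,0,-1],[0,0,-3],[0,0,-6],[0,0,-9],[0,0,-12],[0,0,-15],[0,0,-18]], "dr": [[0,0,0],[0,0,0],[0,0,0],[0,0,0],[0,0,0],[0,0,0],[0,0,0],[0,0,0]]}}

```text
time: 15.33
ee_pos: [0.4317, 0.2645, 0.2208]
tool_rot: [-3.141, -0.0, 2.597]
contact_force: [-0.1, 0.5, -2.1]
finger_gap: 0.288
gripper_force: 59.1
```

Run:
```python
from h import *
plan([.558,-.0514,.215])
```

```text
t 15.33 ee [0.4317 0.2645 0.2208] yaw 2.597 q6 -0.56 slide [-27.17 -20.47   0.58] dr [-0.001 -0.     0.   ]
```

The sleeve is held. Carrying it to the tub.

Emit:
{"op": "apply_moves", "data": {"gripper": [-1,-1,-1,-1,-1,-1,-1,-1], "slide": [[-2,-1.5,0],[-5,-3.8,0],[-8,-6,0],[-11,-8.3,0],[-14,-10.5,0],[-17,-12.8,0],[-20,-15,0],[-23,-17.3,0]], "dr": [[0,0,0],[0,0,0],[0,0,0],[0,0,0],[0,0,0],[0,0,0],[0,0,0],[0,0,0]]}}

```text
time: 16.0
ee_pos: [0.5394, -0.0039, 0.2193]
tool_rot: [-3.142, -0.001, 2.597]
contact_force: [1.4, 0.9, -2.2]
finger_gap: 0.283
gripper_force: 59.2
```

Emit:
{"op": "apply_moves", "data": {"gripper": [-1,-1,-1,-1,-1,-1], "slide": [[-2,-1.5,0],[-3.5,-2.6,0],[-4.1,-3.1,0],[-4.1,-3.1,0],[-4.1,-3.1,0],[-4.1,-3.1,0]], "dr": [[0,0,0],[0,0,0],[0,0,0],[0,0,0],[0,0,0],[0,0,0]]}}

```text
time: 16.5
ee_pos: [0.5576, -0.0487, 0.2191]
tool_rot: [3.141, -0.002, 2.598]
contact_force: [-0.7, 0.4, -1.4]
finger_gap: 0.292
gripper_force: 59.2
```

Run:
```python
from h import *
plan([.558,-.0514,.18]);m,p,d=grab("wrist");cv2.imwrite("pics/w5.png",p[...,::-1])
W=world(m,d);z=W[...,2];s=arm.get_state()["ee_pos"]
for lo,hi,c in((.115,.132,(.558,-.0514)),(.085,.096,(.558,-.0514))):
    k=(z>lo)&(z<hi)&(np.hypot(W[...,0]-c[0],W[...,1]-c[1])<.05);q=W[k][:,:2];print(len(q),cv2.minEnclosingCircle(q.astype(np.float32)))
k=(z>.24)&(z<.262)&(np.hypot(W[...,0]-s[0],W[...,1]-s[1])<.0135);q=W[k];print(len(q),cv2.minEnclosingCircle(q[:,:2].astype(np.float32)),np.median(q[:,2]))
```

```text
t 16.5 ee [ 0.5576 -0.0487  0.2191] yaw 2.598 q6 -1.19 slide [-0.18 -0.21  3.91] dr [ 0.    -0.002 -0.   ]
1290 ((0.5581232905387878, -0.051486868411302567), 0.02764987386763096)
2741 ((0.5579238533973694, -0.05138299614191055), 0.04497256502509117)
3013 ((0.5577268600463867, -0.048603784292936325), 0.013569670729339123) 0.24906350015542353
```

View pics/w5.png

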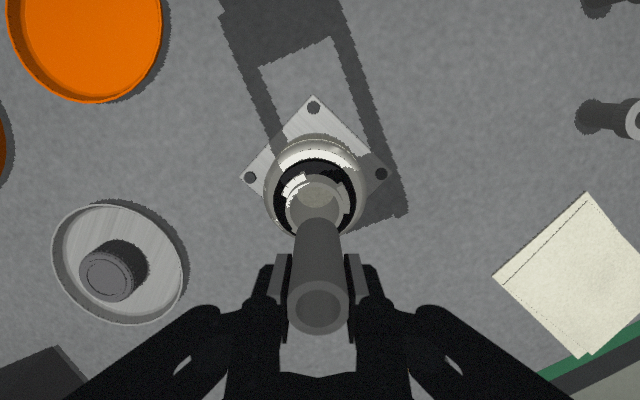

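The picture shows the sleeve held upright at (318,270), the neck at (315,200), and the cap sitting in the dish at (108,277). The sleeve is about 3 mm off the tub axis, so I'll correct that and descend.

Emit:
{"op": "apply_moves", "data": {"gripper": [-1,-1,-1,-1,-1,-1,-1,-1], "slide": [[-0.18,-0.21,0],[-0.18,-0.21,0.8],[-0.18,-0.21,1.6],[-0.18,-0.21,2.4],[-0.18,-0.21,3.2],[-0.18,-0.21,4],[-0.18,-0.21,4],[-0.18,-0.21,4]], "dr": [[0,0,0],[0,0,0],[0,0,0],[0,0,0],[0,0,0],[0,0,0],[0,0,0],[0,0,0]]}}

```text
time: 17.22
ee_pos: [0.5584, -0.0527, 0.1783]
tool_rot: [-3.141, -0.002, 2.597]
contact_force: [0.5, -0.2, -0.8]
finger_gap: 0.284
gripper_force: 59.2
```

Emit:
{"op": "apply_moves", "data": {"gripper": [-1,-1], "slide": [[0,0,0],[0,0,0]], "dr": [[0,0,0],[0,0,0]]}}

```text
time: 17.38
ee_pos: [0.5594, -0.0529, 0.1797]
tool_rot: [3.141, 0.001, 2.597]
contact_force: [-0.3, -0.7, -1.6]
finger_gap: 0.286
gripper_force: 59.2
```

Run:
```python
from h import *
plan([.558,-.0514,.134]);m,p,d=grab("wrist")
W=world(m,d);z=W[...,2];s=arm.get_state()["ee_pos"]
k=(z>.2)&(z<.22)&(np.hypot(W[...,0]-s[0],W[...,1]-s[1])<.0145);q=W[k];print(len(q),cv2.minEnclosingCircle(q[:,:2].astype(np.float32)),np.median(q[:,2]))
```

```text
t 17.38 ee [ 0.5594 -0.0529  0.1797] yaw 2.597 q6 -1.2 slide [0.2  0.05 4.57] dr [0.    0.001 0.   ]
3315 ((0.5595253109931946, -0.05292728170752525), 0.014543227851390839) 0.2096950899198267
```

Emit:
{"op": "apply_moves", "data": {"gripper": [-1,-1,-1,-1,-1,-1,-1,-1], "slide": [[0.18,0.05,0],[0.18,0.05,0.8],[0.18,0.05,1.6],[0.18,0.05,2.4],[0.18,0.05,3.2],[0.18,0.05,4],[0.18,0.05,4.5],[0.18,0.05,4.5]], "dr": [[0,0,0],[0,0,0],[0,0,0],[0,0,0],[0,0,0],[0,0,0],[0,0,0],[0,0,0]]}}

```text
time: 18.1
ee_pos: [0.5566, -0.0512, 0.1325]
tool_rot: [-3.14, -0.003, 2.597]
contact_force: [0.1, 0.9, -1.4]
finger_gap: 0.288
gripper_force: 59.2
```

Emit:
{"op": "apply_moves", "data": {"gripper": [-1,-1], "slide": [[0,0,0],[0,0,0]], "dr": [[0,0,0],[0,0,0]]}}

```text
time: 18.27
ee_pos: [0.558, -0.0514, 0.1344]
tool_rot: [3.141, 0.0, 2.597]
contact_force: [-0.2, 0.0, -1.9]
finger_gap: 0.288
gripper_force: 59.2
```

The sleeve's lower end is 32 mm inside the mouth and nothing is touching, so I'll release it, rise and check.

Emit:
{"op": "apply_moves", "data": {"gripper": [0.5,0.5,0.5,0.5,0.5,0.5,0.5,0.5], "slide": [[0,0,0],[0,0,0],[0,0,0],[0,0,0],[0,0,0],[0,0,0],[0,0,0],[0,0,0]], "dr": [[0,0,0],[0,0,0],[0,0,0],[0,0,0],[0,0,0],[0,0,0],[0,0,0],[0,0,0]]}}

```text
time: 18.93
ee_pos: [0.5577, -0.0514, 0.1343]
tool_rot: [3.142, 0.0, 2.597]
contact_force: [0.3, -0.0, 0.4]
finger_gap: 0.748
gripper_force: 0.0
```

Emit:
{"op": "apply_moves", "data": {"gripper": [0.5,0.5,0.5,0.5,0.5,0.5,0.5,0.5], "slide": [[0,0,-1],[0,0,-3],[0,0,-5],[0,0,-7],[0,0,-9],[0,0,-11],[0,0,-12],[0,0,-12]], "dr": [[0,0,0],[0,0,0],[0,0,0],[0,0,0],[0,0,0],[0,0,0],[0,0,0],[0,0,0]]}}

```text
time: 19.6
ee_pos: [0.5595, -0.0517, 0.2576]
tool_rot: [3.139, 0.006, 2.597]
contact_force: [-0.8, -0.9, 0.3]
finger_gap: 0.749
gripper_force: 0.0
```

Run:
```python
from h import *
m,p,d=grab("wrist")
W=world(m,d);z=W[...,2];r=np.hypot(W[...,0]-.558,W[...,1]+.0514)
q=W[(r<.0135)];print(len(q),np.percentile(q[:,2],[1,10,50,90,99]))
k=(r<.0145)&(z>.112)&(z<.13);print(k.sum(),cv2.minEnclosingCircle(W[k][:,:2].astype(np.float32)))
v,u=np.where(r<.05);print(u.min(),u.max(),v.min(),v.max())
a=cv2.resize(p[v.min():v.max(),u.min():u.max(),::-1],(400,400))
m,p,d=grab("scene");b=cv2.resize(p[170:360,180:540,::-1],(400,400*190//360*1));b=cv2.copyMakeBorder(b,0,400-b.shape[0],0,0,0)
cv2.imwrite("pics/f.png",np.hstack([a,b]))
W=world(m,d);z=W[...,2]
for c in((.545,.289),(.655,.241),(.53,-.312)):
    lo=.064 if c[1]>0 else .033
    k=(z>lo)&(z<lo+.014)&(np.hypot(W[...,0]-c[0],W[...,1]-c[1])<.04);print(c,k.sum(),cv2.minEnclosingCircle(W[k][:,:2].astype(np.float32)) if k.sum()>5 else '')
```

```text
2715 [0.06535351 0.10362611 0.33401298 0.33944647 0.34074199]
470 ((0.558258056640625, -0.05256904661655426), 0.013346402905881405)
153 475 120 399
(0.545, 0.289) 205 ((0.5464613437652588, 0.29085466265678406), 0.021809695288538933)
(0.655, 0.241) 243 ((0.6572560667991638, 0.2418106496334076), 0.020206138491630554)
(0.53, -0.312) 311 ((0.532489001750946, -0.31152549386024475), 0.0337538942694664)
```

View pics/f.png

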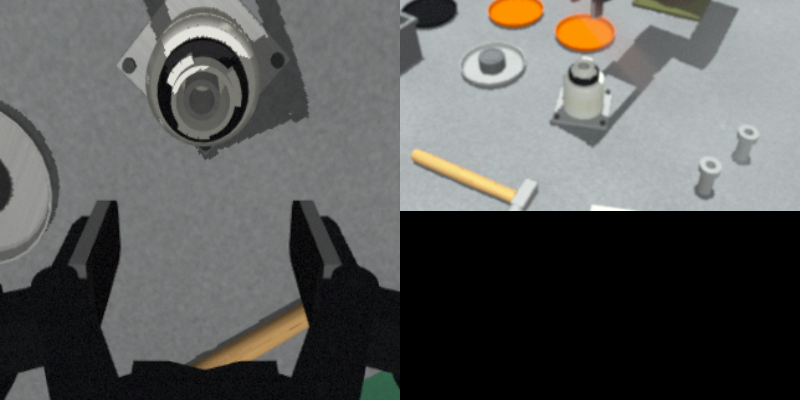

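The sleeve is seated inside the neck (crop (202,97)): its top is at about 0.12, about 1 mm off the tub axis. The cap lies flat in the dish (right crop (492,60)), both good sleeves stand in place, and the gripper is clear.

```bash
python3 -c "
from station import arm;print(arm.job_done())"
```

```text
the job is handed in; nothing more can be done
None
```

I handed the job in at about 20 s: the cap was pressed, turned, lifted off and set flat in the steel dish, the plain sleeve is down inside the tub, and both good sleeves still stand where they were; no verdict was reported back.

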